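Stop the feeder, scrap the rejected housings, restart it

TASK

Turn the feeder's orange speed knob fully anticlockwise to its stop (off) and, with it off, put every black reject lying on the pink foam into the white tote; once all are in, carry the tote by its blue grip to the red scrap bin and tip it so that they slide out into the bin. Any that misses the bin goes in by hand. Then stand the empty tote back on the middle of its blue mat, let go, and only then turn the knob fully clockwise to its stop to run the feeder at full speed; leave the silver good block on the foam and everything else on the bench alone.

Things in the scene. Friction and masses are not known exactly. Their poses are not given: they have to be found in the camera images.
- reject0: a rejected black housing block, 64 x 30 x 30 mm, about 80 g, with dark grey bands; origin at the centre of its underside, x along its 64 mm length, z up; at the start it lies on its underside on the pink foam, roughly lengthwise along the robot's x. Three to five of the five reject0..4 are present in a run; an absent one is None
- reject1: as reject0: a black reject block 64 x 30 x 30 mm, origin at the centre of its underside, x along its length; None if absent
- reject2: as reject0: a black reject block 64 x 30 x 30 mm, origin at the centre of its underside, x along its length; None if absent
- reject3: as reject0: a black reject block 64 x 30 x 30 mm, origin at the centre of its underside, x along its length; None if absent
- reject4: as reject0: a black reject block 64 x 30 x 30 mm, origin at the centre of its underside, x along its length; None if absent
- good: the good block: same size and shape as the rejects but silver with white bands; lies among them on the pink foam and must stay there
- foam: pink foam sheet, 270 (x) x 220 (y) x 10 mm thick, fixed; origin at the centre of its underside. It lies left of the mat and the bin right of it, or the other way round
- tote: white open tote, 200 (x) x 180 (y) mm, 0.3 kg; origin: centre of its underside. Floor 5 mm; walls 4 mm thick, 35 mm high at +y, -y and back (+x); the front (-x) end has no wall: parts slide out there when it is tipped 45 degrees or more. A 12 mm divider along x, 35 mm high, makes two lanes 80 mm wide (centres y = +-46 mm). A blue grip stands on it: see tote_grip
- tote_grip (a point): on the tote's blue grip plate, 60 mm straight above the tote's origin. The plate is 12 mm thick, 70 mm long along the tote's x and its top edge is 72 mm above the underside: pinch it across y
- mat: blue mat 220 (x) x 200 x 3 mm, fixed, in front of the robot; the tote's place, with the tote on it at the start, open end towards the robot; origin at the centre of its underside
- scrap_bin: red open-topped square scrap bin, fixed, 250 x 250 mm outside, 100 mm high, walls and floor 5 mm thick; origin at the centre of its underside
- controller: grey feeder control box, fixed, 100 x 100 x 60 mm high, with the orange knob in the middle of its top; origin at the centre of its underside, z up
- feed_knob (a joint): angle of the orange speed knob: 0 at the anticlockwise stop (off), 2.4 rad at the clockwise stop (full speed), growing clockwise as seen from above; it starts somewhere between and stays where it is left. At 0 its grip bar lies along the controller's x axis with the white pointer line towards -x
- feed_knob_grip (a point): the height at which to grip the knob, on its vertical axis, 97 mm above the table and 37 mm above the box; x along its grip bar, turning with it. The bar is 49 mm long, 14 mm thick and reaches from 14 to 44 mm above the box, standing on a 52 mm disc whose top is 14 mm above the box
- spray: blue bottle, bystander, 54 mm across, 130 mm high, origin under its centre
- jar: jar, bystander, 64 mm across, 85 mm high, origin under its centre
- carton: cardboard carton, bystander, 90 x 70 x 60 mm, origin under its centre
- driver: screwdriver, bystander, 200 mm long, lying behind the controller, origin under its middle
- roll: roll of brown tape, bystander, 90 mm across, 40 mm high, origin under its centre

How it is judged:
On the way, in this order (a step that is already met when the one before it is completed fails the run):
1. the knob is turned fully anticlockwise to its stop (value of joint feed_knob below 0.08 rad), for 0.2 s.
2. with the knob off, all rejects present are in the tote and let go (x of reject0 in the frame of tote between -0.1 and 0.1 m and y of reject0 in the frame of tote between -0.1 and 0.1 m and z of reject0 in the frame of tote between -0.01 and 0.06 m and contact force between the fingers and reject0 below 0.5 N and x of reject1 in the frame of tote between -0.1 and 0.1 m and y of reject1 in the frame of tote between -0.1 and 0.1 m and z of reject1 in the frame of tote between -0.01 and 0.06 m and contact force between the fingers and reject1 below 0.5 N and x of reject2 in the frame of tote between -0.1 and 0.1 m and y of reject2 in the frame of tote between -0.1 and 0.1 m and z of reject2 in the frame of tote between -0.01 and 0.06 m and contact force between the fingers and reject2 below 0.5 N and x of reject3 in the frame of tote between -0.1 and 0.1 m and y of reject3 in the frame of tote between -0.1 and 0.1 m and z of reject3 in the frame of tote between -0.01 and 0.06 m and contact force between the fingers and reject3 below 0.5 N and x of reject4 in the frame of tote between -0.1 and 0.1 m and y of reject4 in the frame of tote between -0.1 and 0.1 m and z of reject4 in the frame of tote between -0.01 and 0.06 m and contact force between the fingers and reject4 below 0.5 N and value of joint feed_knob below 0.08 rad), for 0.3 s.
3. the tote is lifted over the bin and tipped (angle between tote's own z axis and vertical above 0.35 rad and horizontal distance between tote and scrap_bin below 0.25 m and height (world z) of tote above 0.06 m and value of joint feed_knob below 0.08 rad).
4. knob still off, all rejects are in the bin and the tote is back on its mat, let go (x of reject0 in the frame of scrap_bin between -0.125 and 0.125 m and y of reject0 in the frame of scrap_bin between -0.125 and 0.125 m and z of reject0 in the frame of scrap_bin between -0.01 and 0.09 m and x of reject1 in the frame of scrap_bin between -0.125 and 0.125 m and y of reject1 in the frame of scrap_bin between -0.125 and 0.125 m and z of reject1 in the frame of scrap_bin between -0.01 and 0.09 m and x of reject2 in the frame of scrap_bin between -0.125 and 0.125 m and y of reject2 in the frame of scrap_bin between -0.125 and 0.125 m and z of reject2 in the frame of scrap_bin between -0.01 and 0.09 m and x of reject3 in the frame of scrap_bin between -0.125 and 0.125 m and y of reject3 in the frame of scrap_bin between -0.125 and 0.125 m and z of reject3 in the frame of scrap_bin between -0.01 and 0.09 m and x of reject4 in the frame of scrap_bin between -0.125 and 0.125 m and y of reject4 in the frame of scrap_bin between -0.125 and 0.125 m and z of reject4 in the frame of scrap_bin between -0.01 and 0.09 m and horizontal distance between tote and mat below 0.04 m and angle between tote's own z axis and vertical below 0.08 rad and height (world z) of tote below 0.01 m and contact force between the fingers and tote below 0.5 N and value of joint feed_knob below 0.08 rad), for 0.3 s.
5. the knob is turned fully clockwise to its stop (value of joint feed_knob above 2.32 rad), for 0.2 s.
At the end, for the whole second after the job is handed in: All rejects present lie at rest in the scrap bin; the tote stands upright on the mat with its centre within 40 mm of the mat's, released and at rest; the knob is within 0.08 rad of its clockwise stop; the good block is still on the foam (x of reject0 in the frame of scrap_bin between -0.125 and 0.125 m and y of reject0 in the frame of scrap_bin between -0.125 and 0.125 m and z of reject0 in the frame of scrap_bin between -0.01 and 0.09 m and x of reject1 in the frame of scrap_bin between -0.125 and 0.125 m and y of reject1 in the frame of scrap_bin between -0.125 and 0.125 m and z of reject1 in the frame of scrap_bin between -0.01 and 0.09 m and x of reject2 in the frame of scrap_bin between -0.125 and 0.125 m and y of reject2 in the frame of scrap_bin between -0.125 and 0.125 m and z of reject2 in the frame of scrap_bin between -0.01 and 0.09 m and x of reject3 in the frame of scrap_bin between -0.125 and 0.125 m and y of reject3 in the frame of scrap_bin between -0.125 and 0.125 m and z of reject3 in the frame of scrap_bin between -0.01 and 0.09 m and x of reject4 in the frame of scrap_bin between -0.125 and 0.125 m and y of reject4 in the frame of scrap_bin between -0.125 and 0.125 m and z of reject4 in the frame of scrap_bin between -0.01 and 0.09 m and horizontal distance between tote and mat below 0.04 m and angle between tote's own z axis and vertical below 0.08 rad and height (world z) of tote below 0.01 m and contact force between the fingers and tote below 0.5 N and value of joint feed_knob above 2.32 rad and linear speed of tote below 0.02 m/s and linear speed of each of reject0, reject1, reject2, reject3, reject4 below 0.03 m/s and x of good in the frame of foam between -0.15 and 0.15 m and y of good in the frame of foam between -0.15 and 0.15 m and z of good in the frame of foam between -0.01 and 0.06 m); the robot touches nothing.
It fails at once if a bystander on the bench (bottle, jar, carton, screwdriver, roll) is moved more than 40 mm (distance of any of spray, jar, carton, driver, roll from where it was at the start of the episode above 0.04 m).
It fails at once if the good block is moved more than 40 mm (distance of good from where it was at the start of the episode above 0.04 m).
Of reject0, reject1, reject2, reject3, reject4 only 3 to 5 are there at a start; the rules pass over those that are not, and their reading is None.
At some moment in a run one of reject0, reject1, reject2, reject3, reject4 may be knocked a few centimetres aside while the robot is not near it.
It also fails if it takes over 210 s, if anything falls off the work surface, if the arm or the gripper's body presses on something with over 40 N, if the wrist force passes 120 N, or if a joint passes its speed limit or range.

ROBOT

A 6-joint arm with a two-finger parallel gripper is mounted at the origin on the work surface. World frame = base frame: x ahead of the robot, y to its left, z up, the work surface at z = 0. Lengths are in m, angles in rad, forces in N, time in s.
With the tool pointing down it reaches from about 0.275 to 0.75 m from the base axis. Payload 10.2 kg.
Tool frame: the origin (TCP) lies midway between the tips of the shut fingers; the grasp point (between the pads) lies 19 mm behind it (env.hold_point_z is the distance from the TCP to the grasp point, in m); z points along the fingers, y is the line along which they close (so a half turn about z gives the same grasp; the last joint's range is limited). The gripper opens to 85 mm and grips with 20 to 120 N. Pads are 22 mm wide; open, the fingers measure 114 mm over their backs; the gripper's body (76 mm by 85 mm) begins 54 mm behind the grasp point. The pads swing forward as they close: fully open they stand 13 mm farther back than shut.
Start: joints at [1.094, 0.313, 1.498, -0, 1.331, -0.223], TCP at [0.132, 0.508, 0.206] pointing down, gripper open.
Joint ranges: [-2.94, 2.94], [-0.97, 2.17], [0.19, 2.56], [-1.23, 4.37], [0.02, 3.11], [-2.88, 2.88]. Speed limits (rad/s): [2.39, 2.39, 3.01, 3.14, 3.14, 3.14].

INTERFACE

Orientations are given as a unit quaternion [x, y, z, w].
In Python, from bench import env, kinematics, monitor, eyes, job gives the robot as it stands. The module is installed in compiled form; this text tells all that it offers. Calls block until the motion is done:
- env.reach(position, orientation): joint-space move of the TCP to a pose.
- env.movel(position, velocity=0.15, frame=None, guard=None): straight line of the TCP; frame=None keeps the orientation; velocity is the mean speed in m/s. With guard (N) it stops when the force on the tool has changed by that much, and returns True; else False.
- env.set_joints(angles): joint-space move.
- env.release() and env.close_gripper(effort=None): open the fingers fully, or close them until they stop; effort is the grip in N (None keeps the last).
- env.hold(seconds).
- kinematics.ik(position, orientation): joint angles nearest the present ones, or None.
- monitor.sense(): the state.
- eyes.grab_frame(name): name is "scene" or "top" or "wrist"; returns a dict with "frame" (480x640x3 uint8, red, green, blue), "mtx" (3x3 intrinsics, pixels), "k1" (the pictures are not rectified: a ray, as slopes to the right and down, at radius r is drawn at 1 + k1 r^2 times it, then the intrinsics apply), "view" (4x4, takes a point from world to camera coordinates). Camera axes: x right, y down, z forward; pixel columns grow to the right and rows downward; lengths in m; the calibration is good to about 2 mm. A picture is of the moment at which its call begins. There is no depth.
A pose or a line that the arm cannot do raises env.MotionError and nothing moves.
- job.hand_in(): hands the job in; it is judged then, once.
The state is a dict: "clock": time; "joints": joint angles; "qvel": joint speeds; "joint_efforts": joint torques, N m; "position": TCP position; "ee_rot": TCP orientation; "contact_force": force on the tool from outside, world axes, zero at the start; "ft_torque": the same for the moment, N m; "finger_gap": opening from 0.0 (shut) to 1.0 (fully open); "gripper_force": force on a finger pad.
Only numpy, scipy, OpenCV 4.12 (cv2) and the standard library are available. Lean on these libraries where they do the work, as an engineer would, in place of code of your own. Each camera call takes 0.05 s, during which the arm holds its last target. There are 200 camera calls.

## Working session

There is one attempt and no reset: what is moved stays moved. The work goes in short steps, each a Python script; the robot and the scene stay as the last script left them, time stands still between calls to the robot, and variables do not carry over. Pictures are saved under pics/ and viewed, at most 17 in all, crops included, and the job is handed in when it is done.

```bash
mkdir -p pics; ls; cat > h.py <<'E'
from bench import env, kinematics, monitor, eyes, job
import numpy as np, cv2
from scipy.spatial.transform import Rotation as R
def snap(cam,fn=None):
    f=eyes.grab_frame(cam)
    if fn: cv2.imwrite('pics/'+fn,f['frame'][:,:,::-1]); np.savez('pics/'+fn+'.npz',**{k:np.array(v) for k,v in f.items()})
    return f
def px2w(f,uv,z):
    K=np.array(f['mtx']);V=np.array(f['view']);k=float(f['k1'])
    d=np.array([(uv[0]-K[0,2])/K[0,0],(uv[1]-K[1,2])/K[1,1]]);s=d.copy()
    for _ in range(20): s=d/(1+k*(s@s))
    r=V[:3,:3].T@np.array([s[0],s[1],1]);o=-V[:3,:3].T@V[:3,3]
    return o+r*(z-o[2])/r[2]
def w2px(f,p):
    K=np.array(f['mtx']);V=np.array(f['view']);k=float(f['k1'])
    c=V[:3,:3]@np.array(p)+V[:3,3];s=c[:2]/c[2];s=s*(1+k*(s@s))
    return K[0,0]*s[0]+K[0,2],K[1,1]*s[1]+K[1,2]
def down(yaw): # closing line (tool y) along world angle yaw
    y=np.array([np.cos(yaw),np.sin(yaw),0]);z=np.array([0,0,-1.])
    return R.from_matrix(np.c_[np.cross(y,z),y,z]).as_quat()
E
python3 - <<'E'
from h import *
f=snap('top','a.png');snap('scene','b.png')
s=monitor.sense();print(s['clock'],s['ee_rot'],env.hold_point_z,f['k1'],f['mtx'],f['view'])
E
```

```text
pics
0.1 [ 1.26550602e-01  9.91959989e-01 -5.33745337e-04 -2.02774578e-04] 0.0187 -0.19224490265944236 [[586.85494317   0.         320.21330601]
 [  0.         586.85494317 241.75107987]
 [  0.           0.           1.        ]] [[-0.01745442 -0.99972312 -0.01578043  0.02899727]
 [-0.99724077  0.01854571 -0.07188114  0.59170915]
 [ 0.0721539   0.01448224 -0.99728836  1.43097823]
 [ 0.          0.          0.          1.        ]]
```

View pics/a.png

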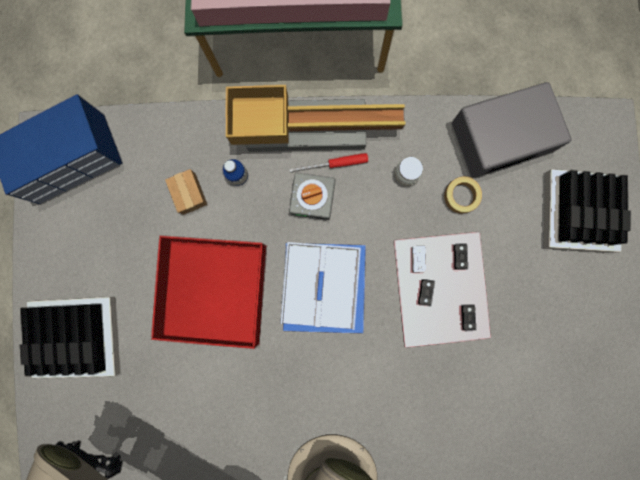

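View pics/b.png

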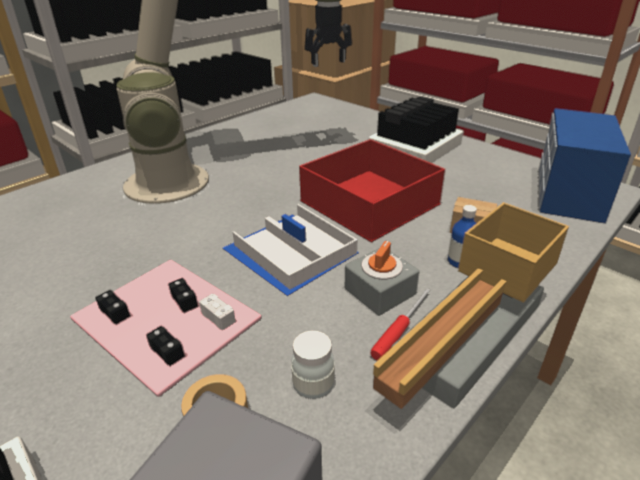

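The top view shows the bin at left (210,292), the tote at (323,287) and the controller at (313,195). The foam is at (442,290), with three rejects at (460,256), (427,292) and (469,317), and the good block at (419,259). I'll enlarge the knob and foam to read them closely.

```bash
python3 - <<'E'
import cv2
a=cv2.imread('pics/a.png')
c1=cv2.resize(a[160:230,280:345],None,fx=8,fy=8,interpolation=cv2.INTER_CUBIC)
c2=cv2.resize(a[225:360,275:500],None,fx=3.5,fy=3.5,interpolation=cv2.INTER_CUBIC)
cv2.imwrite('pics/c1.png',c1);cv2.imwrite('pics/c2.png',c2)
E
```

```text
(no output)
```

View pics/c1.png

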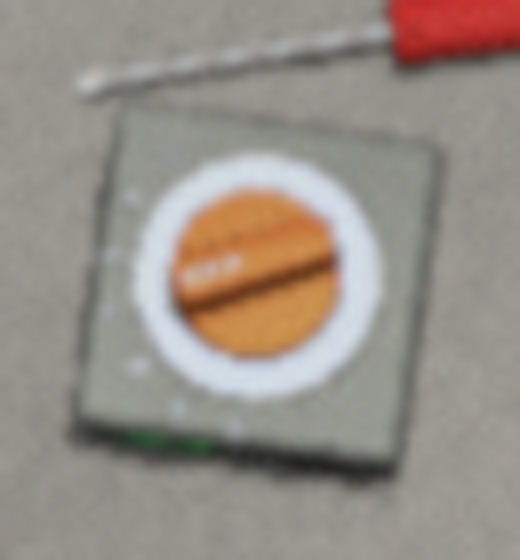

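View pics/c2.png

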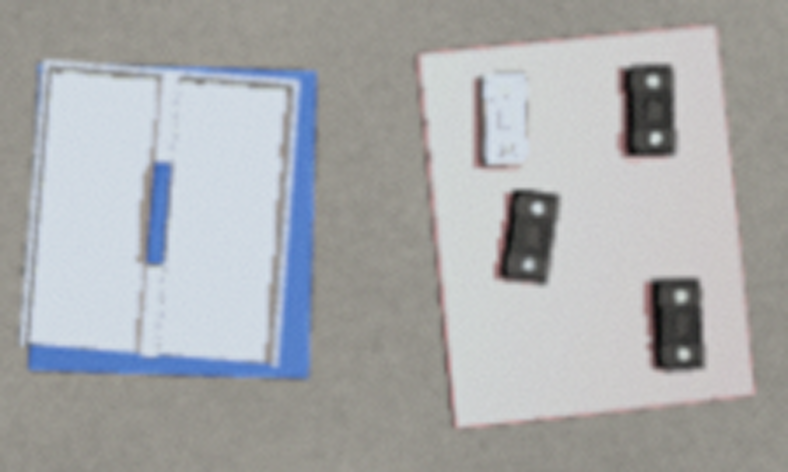

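The crops show the knob pointer aimed left and slightly down, which puts it about 1.1 rad above off. The tote has a small yaw. Next I'll convert these pixels to positions.

```bash
cat >> h.py <<'E'
def blobs(f):
    """dark blocks on the foam: list of (x,y,axis angle)"""
    im=f['frame'].astype(int); m=((im.max(2)<85)).astype(np.uint8)
    M=np.zeros_like(m); M[222:362,385:505]=m[222:362,385:505]
    M=cv2.morphologyEx(M,cv2.MORPH_CLOSE,np.ones((5,5)))
    out=[]
    for c in cv2.findContours(M,cv2.RETR_EXTERNAL,cv2.CHAIN_APPROX_NONE)[0]:
        if cv2.contourArea(c)<100: continue
        b=cv2.boxPoints(cv2.minAreaRect(c)); w=np.array([px2w(f,p,.036)[:2] for p in b])
        e=[w[1]-w[0],w[2]-w[1]]; L=[np.linalg.norm(v) for v in e]; v=e[int(L[1]>L[0])]
        a=np.arctan2(v[1],v[0]); a=(a+np.pi/2)%np.pi-np.pi/2
        out.append((*w.mean(0).round(4),round(a,3),max(L).round(3),min(L).round(3)))
    return out
E
python3 - <<'E'
from h import *
f=dict(np.load('pics/a.png.npz'))
def q(name,pts,z,off=(0,0),s=1):
    w=np.array([px2w(f,(off[0]+p[0]/s,off[1]+p[1]/s),z)[:2] for p in pts])
    print(name,w.round(4).tolist(),'mean',w.mean(0).round(4)); return w
o2=(275-.36,225-.36); o1=(280-.44,160-.44)
ang=lambda a,b:np.degrees(np.arctan2(*(b-a)[::-1])).round(1)
w=q('ctl',[(120,105),(442,150),(398,470),(80,420)],.06,o1,8);print(ang(w[3],w[0]),ang(w[2],w[1]))
w=q('disc',[(258,272)],.074,o1,8)
w=q('whitering',[(258,275)],.061,o1,8)
w=q('bar',[(183,280),(333,237)],.104,o1,8);print(ang(w[1],w[0]))
w=q('tote',[(42,60),(300,82),(273,366),(22,345)],.038,o2,3.5);print(ang(w[3],w[0]),ang(w[2],w[1]))
w=q('grip',[(163,162),(155,264)],.075,o2,3.5);print(ang(w[1],w[0]))
w=q('foam',[(418,54),(715,26),(754,394),(457,427)],.01,o2,3.5);print(ang(w[3],w[0]))
w=q('mat R',[(317,70),(307,378)],.003,o2,3.5);print(ang(w[1],w[0]))
w=q('mat BL',[(28,372)],.003,o2,3.5)
w=q('bin',[(160,237),(265,242),(258,347),(152,340)],.1);print(ang(w[3],w[0]))
print(blobs(f), 'good',px2w(f,(275+504/3.5,225+118/3.5),.038))
E
```

```text
ctl [[0.7594, 0.0774], [0.7434, -0.0204], [0.6457, -0.0052], [0.6628, 0.0908]] mean [0.7028 0.0356]
-7.9 -8.9
disc [[0.7048, 0.0357]] mean [0.7048 0.0357]
whitering [[0.7059, 0.0361]] mean [0.7059 0.0361]
bar [[0.6982, 0.057], [0.7101, 0.0127]] mean [0.7042 0.0348]
105.0
tote [[0.5924, 0.1004], [0.5736, -0.0798], [0.3764, -0.057], [0.3938, 0.1173]] mean [0.484  0.0202]
-4.9 -6.6
grip [[0.5187, 0.0164], [0.4497, 0.023]] mean [0.4842 0.0197]
-5.5
foam [[0.5938, -0.1661], [0.61, -0.3824], [0.3449, -0.4035], [0.328, -0.188]] mean [ 0.4692 -0.285 ]
4.7
mat R [[0.5841, -0.094], [0.3646, -0.0824]] mean [ 0.4744 -0.0882]
-3.0
mat BL [[0.3722, 0.1162]] mean [0.3722 0.1162]
bin [[0.6049, 0.3996], [0.5883, 0.1469], [0.3429, 0.1667], [0.3599, 0.4209]] mean [0.474  0.2835]
-5.0
[(np.float64(0.399), np.float64(-0.3405), np.float64(-0.023), np.float64(0.059), np.float64(0.033)), (np.float64(0.4626), np.float64(-0.2373), np.float64(-0.191), np.float64(0.06), np.float64(0.032)), (np.float64(0.5495), np.float64(-0.3246), np.float64(-0.033), np.float64(0.059), np.float64(0.033))] good [ 0.54479708 -0.22311944  0.038     ]
```

```bash
python3 - <<'E'
from h import *
K=np.array([0.704,0.0355])
y=np.radians(15)
env.release()
env.reach([*K,.20],down(y)); print(np.round(monitor.sense()['joints'],3))
print(env.movel([*K,.0785],.12,guard=15))
env.close_gripper(60); s=monitor.sense(); print(s['finger_gap'],s['contact_force'],s['position'])
j=np.array(s['joints'])
for d in range(8,81,8):
    t=j.copy(); t[5]-=np.radians(d); env.set_joints(t)
    s=monitor.sense(); print(d,np.round(s['ft_torque'],2),np.round(s['contact_force'],1),round(s['joints'][5]-j[5],3))
    if d>60 and abs(s['ft_torque'][2])>1.5: break
env.hold(.3)
env.release(); env.movel([*K,.2],.2)
p=monitor.sense();print(p['clock'])
env.reach([.45,.05,.3],down(np.pi/2))
snap('top','d.png'); print(monitor.sense()['clock'])
a=cv2.imread('pics/d.png'); print(blobs(dict(np.load('pics/d.png.npz'))))
cv2.imwrite('pics/d1.png',np.hstack([cv2.resize(a[160:230,280:345],None,fx=6,fy=6),cv2.resize(a[225:365,380:500],None,fx=3,fy=3)]))
E
```

```text
[-0.114  0.746  0.833  0.     1.562 -0.377]
False
-0.004536593292162119 [-0.04782201 -0.93477594  0.66095297] [0.7039469  0.03550726 0.07844036]
8 [-0.01  0.02 -0.02] [ 0.7 -0.5  0.1] -0.136
16 [ 0.03 -0.02  0.04] [-0.4  0.4 -0.8] -0.273
24 [0.01 0.02 0.01] [-0.1 -0.8  0.2] -0.412
32 [-0.01 -0.03  0.01] [ 0.  -0.5  1.2] -0.551
40 [0.   0.03 0.01] [ 0.3 -0.5  0.8] -0.691
48 [-0.01  0.02  0.06] [-0.2  0.3 -0.7] -0.83
56 [-0.01  0.02 -0.02] [0.1 0.3 0.8] -0.97
64 [-0.01 -0.01  0.  ] [ 0.6 -0.4  0.2] -1.109
72 [-0.03 -0.05 -0.02] [ 0.   0.4 -0.1] -1.249
80 [-0.01  0.02 -0.02] [ 0.2 -0.4 -0.2] -1.389
9.2917
10.4
[(np.float64(0.399), np.float64(-0.3405), np.float64(-0.023), np.float64(0.059), np.float64(0.033)), (np.float64(0.4627), np.float64(-0.2373), np.float64(-0.178), np.float64(0.06), np.float64(0.031)), (np.float64(0.5495), np.float64(-0.3246), np.float64(-0.033), np.float64(0.059), np.float64(0.033))]
```

View pics/d1.png

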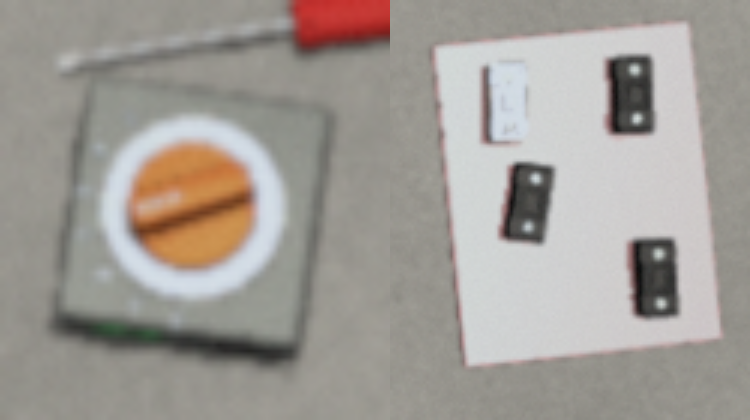

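The fingers shut on nothing: the gap read 0 and the knob hasn't moved. I'll go back down to just above the knob and look.

```bash
python3 - <<'E'
from h import *
f=dict(np.load('pics/a.png.npz'))
print(w2px(f,[.132,.508,.206]),w2px(f,[.704,.0355,.1]))
K=np.array([0.704,0.0355])
env.reach([*K,.2],down(np.radians(15)))
env.movel([*K,.13],.2)
s=monitor.sense();print(s['position'],s['ee_rot'],s['finger_gap'])
a=snap('scene','e.png')['frame'];b=snap('wrist','e2.png')['frame']
u,v=map(int,w2px(dict(np.load('pics/e.png.npz')),[.704,.0355,.1]));print(u,v)
c=a[v-75:v+75,u-75:u+75]
c=cv2.resize(c,(480,480));b=b.copy()
fw=dict(np.load('pics/e2.png.npz'))
print([w2px(fw,[.704,.0355,z]) for z in (.074,.1,.13)])
cv2.imwrite('pics/e3.png',cv2.resize(np.hstack([c,b])[:,:,::-1],None,fx=.71,fy=.71))
E
```

```text
(np.float64(103.97814898208665), np.float64(444.7153978549318)) (np.float64(311.583816436505), np.float64(192.21008535771205))
[0.70437867 0.03545273 0.13172081] [6.08637695e-01 7.93447655e-01 5.18804183e-04 8.40125678e-04] 1.0029649582759785
381 249
[(np.float64(316.9605640781187), np.float64(242.67314456365963)), (np.float64(316.9283121413238), np.float64(254.32260291572075)), (np.float64(316.88012073179766), np.float64(271.7304492473575))]
```

View pics/e3.png

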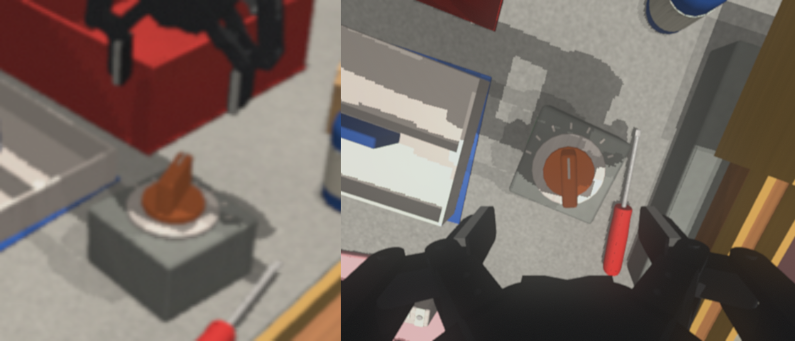

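```bash
python3 - <<'E'
from h import *
fw=dict(np.load('pics/e2.png.npz'));fs=dict(np.load('pics/e.png.npz'))
for z in (.13,.145,.16,.175,.19): print(z,np.round(w2px(fw,[.704,.0355,z])),np.round(w2px(fs,[.704,.0355,z])))
print(np.round(-fw['view'][:3,:3].T@fw['view'][:3,3],3))
snap('top','g.png')
u,v=map(int,w2px(fs,[.704,.0355,.14]))
y=np.array([np.cos(np.radians(15)),np.sin(np.radians(15)),0])*.0425
im=fs['frame'].copy()
for sg in (1,-1):
  for z in (.145,):
    p=w2px(fs,np.array([.704,.0355,z])+sg*y); cv2.circle(im,tuple(int(q*16) for q in p),24,(0,255,0),1,shift=4)
iw=fw['frame'].copy()
for sg in (1,-1):
    p=w2px(fw,np.array([.704,.0355,.145])+sg*y); cv2.circle(iw,tuple(int(q) for q in p),4,(0,255,0),1)
c=cv2.resize(im[v-60:v+60,u-75:u+75],(500,400)); iw=cv2.resize(iw[180:480,60:560],(300,180))
iw=cv2.resize(iw,(300,400)) if 0 else np.vstack([iw,np.zeros((220,300,3),np.uint8)])
cv2.imwrite('pics/e4.png',np.hstack([c,iw])[:,:,::-1])
E
```

```text
0.13 [317. 272.] [383. 236.]
0.145 [317. 283.] [383. 228.]
0.16 [317. 296.] [384. 221.]
0.175 [317. 311.] [384. 214.]
0.19 [317. 331.] [385. 206.]
[0.687 0.1   0.301]
```

View pics/e4.png

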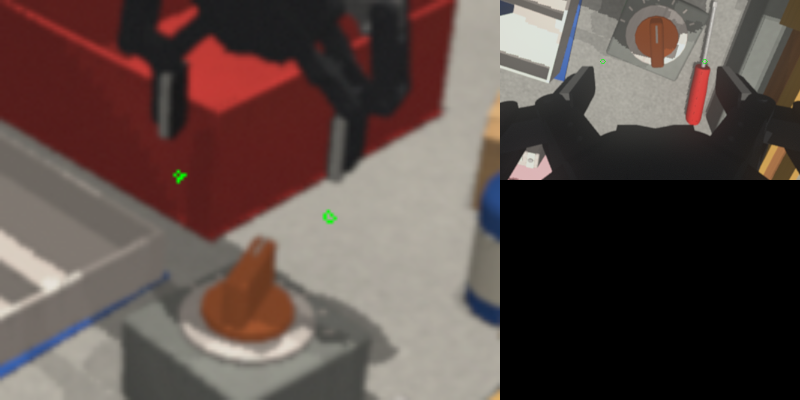

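The fingertips show about 20 mm above where I expected them (scene crop: tips at (170,135) and (340,178), predicted at (180,177) and (329,217)). I'll shut the fingers in the air here to see where the TCP really is.

```bash
python3 - <<'E'
from h import *
env.close_gripper(30)
s=monitor.sense();print(s['position'],s['finger_gap'],s['clock'])
fs=snap('scene','k.png');fw=snap('wrist','k2.png');env.release()
u,v=map(int,w2px(fs,[.704,.0355,.14]))
P=s['position']
out=[]
for f,(cu,cv_),h in ((fs,(u,v),60),(fw,(317,290),100)):
    im=cv2.resize(f['frame'][cv_-h:cv_+h,cu-h:cu+h],(400,400)).copy(); sc=200/h
    for dz in (0,.02,.04):
        p=np.array(w2px(f,np.array(P)+[0,0,dz])); q=((p-[cu-h,cv_-h])*sc).astype(int); cv2.circle(im,tuple(map(int,q)),3,(0,255,0),1)
    out.append(im)
cv2.imwrite('pics/k3.png',np.hstack(out)[:,:,::-1])
E
```

```text
[0.70399391 0.03552001 0.12996197] -0.0033705141295343253 13.0333
```

View pics/k3.png

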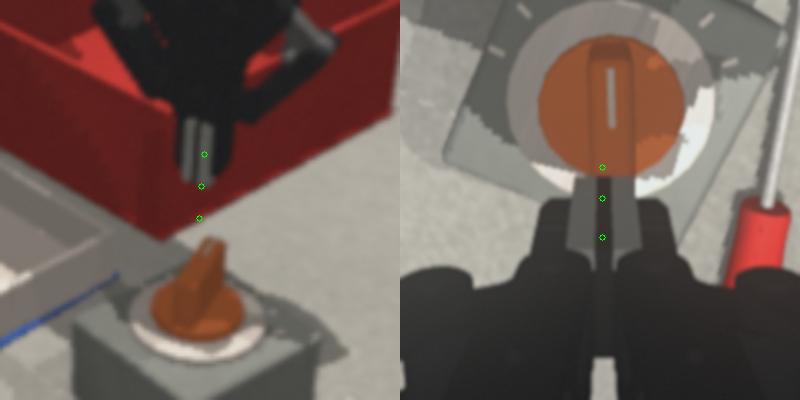

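With the fingers shut, the tips sit on the +20 mm marker, so they're short of the nominal TCP. I'll confirm with a guarded touch on the bare table between mat and foam.

```bash
python3 - <<'E'
from h import *
env.movel([.704,.0355,.2],.2)
env.reach([.45,-.13,.12],down(np.pi/2)); env.close_gripper(30)
env.movel([.45,-.13,.04],.15,guard=6)
print(env.movel([.45,-.13,-.025],.03,guard=5)); s=monitor.sense(); print(s['position'],s['contact_force'],s['clock'])
fs=snap('scene','l.png');ft=snap('top','l2.png')
P=np.array(s['position'])
u,v=map(int,w2px(fs,P)); im=fs['frame'][v-60:v+60,u-60:u+60].copy()
im=cv2.resize(im,(480,480))
for p in (P*[1,1,0],P*[1,1,0]+[0,0,.02]):
    q=(np.array(w2px(fs,p))-[u-60,v-60])*4; cv2.circle(im,tuple(map(int,q)),4,(0,255,0),1)
cv2.imwrite('pics/l3.png',im[:,:,::-1])
env.movel([.45,-.13,.12],.2); env.release()
E
```

```text
False
[ 0.45004924 -0.13002507 -0.02491631] [0.35090007 0.18632561 0.34451333] 19.7083
```

View pics/l3.png

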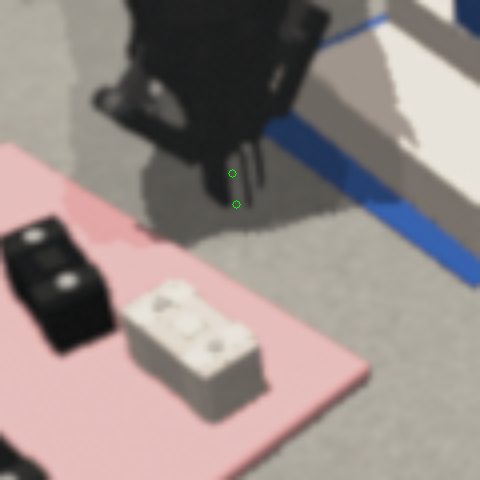

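The TCP reads −25 mm and there's still no contact, so the offset is real. I'll go lower until it touches.

```bash
python3 - <<'E'
from h import *
env.close_gripper(30); env.movel([.45,-.13,-.02],.15,guard=6)
h=env.movel([.45,-.13,-.05],.02,guard=4); s=monitor.sense(); print(h,s['position'],s['contact_force'],s['clock'])
env.movel([.45,-.13,.12],.2); env.release()
E
```

```text
True [ 0.45013569 -0.13009555 -0.02565008] [-1.43119327  0.98726214  6.9168833 ] 23.9
```

The tips touch at a TCP of −25.5 mm, so the real tips sit 25 mm behind the nominal TCP. I'll correct for that and redo the knob.

```bash
cat >> h.py <<'E'
D=.0187+.025   # commanded TCP lies D beyond the real grasp point (tips found 25 mm short)
K=np.array([0.704,0.0355])
E
python3 - <<'E'
from h import *
env.reach([*K,.16],down(np.radians(15)))
print(env.movel([*K,.098-D],.1,guard=8))
env.close_gripper(50); s=monitor.sense(); print(s['finger_gap'],s['contact_force'],s['position'])
if s['finger_gap']<.05: env.release(); env.movel([*K,.16]); raise SystemExit
j=np.array(s['joints'])
for d in range(8,81,8):
    t=j.copy(); t[5]-=np.radians(d); env.set_joints(t)
    s=monitor.sense(); print(d,np.round(s['ft_torque'],2),np.round(s['contact_force'],1),round(s['joints'][5]-j[5],3))
    if d>50 and abs(s['ft_torque'][2])>1: break
env.hold(.3)
env.release(); env.movel([*K,.16],.2)
env.reach([.45,.05,.2],down(np.pi/2))
snap('top','m.png'); print(monitor.sense()['clock'])
a=cv2.imread('pics/m.png'); print(blobs(dict(np.load('pics/m.png.npz'))))
cv2.imwrite('pics/m1.png',np.hstack([cv2.resize(a[160:230,280:345],None,fx=6,fy=6),cv2.resize(a[225:365,380:500],None,fx=3,fy=3)]))
E
```

```text
False
0.15114273036796055 [12.98127259  1.67185923 -3.26220129] [0.70627955 0.03583076 0.05491156]
8 [ 0.05 -0.42  0.07] [ 3.7  1.  -1.7] -0.136
16 [ 0.03 -0.5   0.05] [ 6.2  1.1 -2.6] -0.273
24 [ 0.04 -0.65  0.12] [ 6.1  1.3 -2. ] -0.413
32 [ 0.07 -0.76  0.08] [ 5.7  2.  -2. ] -0.552
40 [ 0.07 -0.84  0.05] [ 6.8  1.8 -1.6] -0.692
48 [ 0.11 -0.89  0.04] [ 7.4  1.5 -2.5] -0.832
56 [ 0.15 -0.93  0.04] [ 5.6  2.  -2.1] -0.971
64 [ 0.22 -1.01  0.07] [ 6.8  2.7 -1.3] -1.111
72 [ 0.41 -1.86 -1.22] [11.4  2.5 -4.5] -1.248
34.0083
[(np.float64(0.399), np.float64(-0.3405), np.float64(-0.023), np.float64(0.059), np.float64(0.033)), (np.float64(0.4629), np.float64(-0.2373), np.float64(-0.178), np.float64(0.059), np.float64(0.031)), (np.float64(0.5685), np.float64(-0.3669), np.float64(-0.036), np.float64(0.06), np.float64(0.036))]
```

View pics/m1.png

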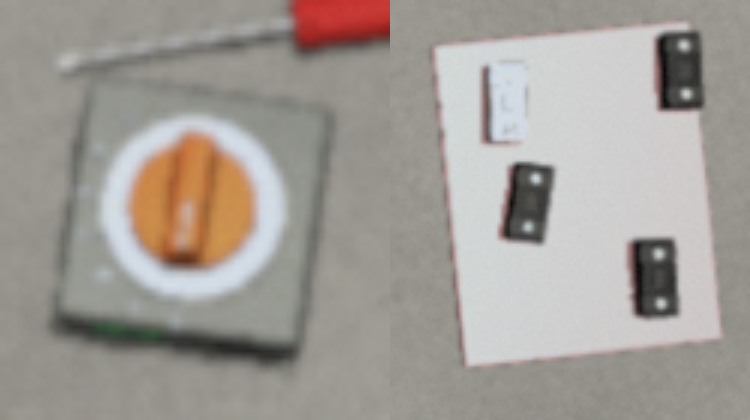

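The knob is now at its stop (pointer down at (183,240) in the crop). One reject has been knocked to (0.569, −0.367) at the foam corner. Next I'll move the rejects one at a time, taking a fresh picture before each pick.

```bash
cat >> h.py <<'E'
T=np.array([.484,.020]); TY=np.radians(-5.5)
def tote_pt(x,y): c,s=np.cos(TY),np.sin(TY); return T+[c*x-s*y,s*x+c*y]
def pick_place(b,slot):
    p=np.array(b[:2],float); a=float(b[2])-np.pi/2
    env.reach([*p,.13],down(a)); hit=env.movel([*p,.033-D],.15,guard=15)
    env.close_gripper(50); env.movel([*p,.14],.2)
    g=monitor.sense()['finger_gap']; print('pick',b,hit,round(g,3))
    if g<.2: env.release(); return False
    q=tote_pt(*slot)
    env.reach([*q,.14],down(TY)); hit=env.movel([*q,.036-D],.15,guard=15); 
    env.release(); env.movel([*q,.15],.25)
    print('placed',hit,monitor.sense()['clock']); return True
E
python3 - <<'E'
from h import *
slots=[(.03,-.046),(.0,.046),(-.055,-.046)]
for i in range(3):
    bl=blobs(snap('top'))
    print(bl)
    if len(bl)!=3-i: break
    b=max(bl,key=lambda b:b[0])
    if not pick_place(b,slots[i]): break
env.reach([.3,.3,.25],down(np.pi/2)); f=snap('top','n.png'); print(blobs(f))
a=cv2.imread('pics/n.png'); cv2.imwrite('pics/n1.png',cv2.resize(a[225:365,275:500],None,fx=3.5,fy=3.5))
E
```

```text
[(np.float64(0.399), np.float64(-0.3405), np.float64(-0.023), np.float64(0.059), np.float64(0.033)), (np.float64(0.4628), np.float64(-0.2374), np.float64(-0.191), np.float64(0.06), np.float64(0.031)), (np.float64(0.5685), np.float64(-0.3669), np.float64(-0.036), np.float64(0.06), np.float64(0.036))]
pick (np.float64(0.5685), np.float64(-0.3669), np.float64(-0.036), np.float64(0.06), np.float64(0.036)) False 0.336
placed False 42.6
[(np.float64(0.399), np.float64(-0.3405), np.float64(-0.023), np.float64(0.059), np.float64(0.033)), (np.float64(0.4628), np.float64(-0.2374), np.float64(-0.191), np.float64(0.06), np.float64(0.031))]
pick (np.float64(0.4628), np.float64(-0.2374), np.float64(-0.191), np.float64(0.06), np.float64(0.031)) False 0.341
placed False 50.0167
[(np.float64(0.399), np.float64(-0.3405), np.float64(-0.023), np.float64(0.059), np.float64(0.033))]
pick (np.float64(0.399), np.float64(-0.3405), np.float64(-0.023), np.float64(0.059), np.float64(0.033)) False 0.341
placed False 57.875
[]
```

View pics/n1.png

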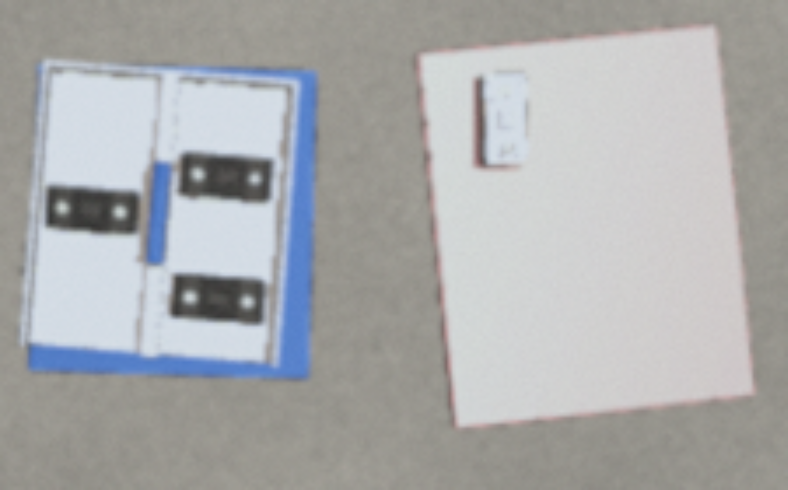

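All three rejects lie in the tote, with the fingers clear, and the good block hasn't moved. Next I'll check that the tipping poses are reachable, then lift the tote and tip it over the bin.

```bash
cat >> h.py <<'E'
B=np.array([.474,.2835]); SG=-1
def tpose(o,yaw,th):
    """TCP pose for tote origin o (world), yaw, front-down tip th"""
    Q=R.from_euler('z',yaw)*R.from_euler('y',-th)
    q=Q*R.from_quat(down(SG*np.pi/2))
    return np.array(o)+Q.apply([0,0,.060-D]), q.as_quat()
E
python3 - <<'E'
from h import *
import h
BY=np.radians(-5)
def bo(dx,z): return [B[0]+dx*np.cos(BY),B[1]+dx*np.sin(BY),z]
tip=[(bo(.02,.19),0.),(bo(.05,.20),np.radians(25)),(bo(.075,.20),np.radians(42)),(bo(.08,.20),np.radians(57))]
for sg in (-1,1):
    h.SG=sg; print(sg,[None if (k:=kinematics.ik(*tpose(o,BY,t))) is None else np.round(k,2).tolist() for o,t in tip])
    print(kinematics.ik(*tpose([*T,.003],TY,0)))
E
```

```text
-1 [[0.31, 0.41, 1.36, -0.0, 1.37, 1.97], [0.39, 0.26, 1.62, -0.25, 0.89, 2.17], [0.44, 0.23, 1.79, -0.68, 0.57, 2.58], None]
[-2.01153941e-01  4.68829647e-01  1.82606112e+00 -4.44089210e-16
  8.46701883e-01  1.46563549e+00]
1 [[0.31, 0.41, 1.36, -0.0, 1.37, -1.17], [0.39, 0.26, 1.62, -0.25, 0.89, -0.97], [0.44, 0.23, 1.79, -0.68, 0.57, -0.57], None]
[-2.01153941e-01  4.68829647e-01  1.82606112e+00 -4.44089210e-16
  8.46701883e-01 -1.67595716e+00]
```

```bash
python3 - <<'E'
from h import *
import h
res=[]
for sg in (1,-1):
  h.SG=sg
  for yd in (-35,-20,-5,10,25,40,85,130,150,170,-95,-150):
    for lx in (0,.03):
      for lz in (.11,.15,.2,.25):
        th=np.radians(55); y=np.radians(yd)
        # lip in bin centre, offset lx along tote x
        o=[B[0]+(lx+.1*np.cos(th))*np.cos(y),B[1]+(lx+.1*np.cos(th))*np.sin(y),lz+.1*np.sin(th)]
        k=kinematics.ik(*tpose(o,y,th))
        if k is not None: print(sg,yd,lx,lz,np.round(k,2).tolist())
E
```

```text
1 -35 0 0.11 [0.65, 0.41, 1.72, -1.14, 1.03, 0.33]
1 -35 0 0.15 [0.65, 0.36, 1.67, -1.09, 1.07, 0.23]
1 -35 0 0.2 [0.65, 0.3, 1.61, -1.04, 1.13, 0.12]
1 -35 0 0.25 [0.65, 0.26, 1.53, -0.99, 1.19, 0.0]
1 -35 0.03 0.11 [0.59, 0.41, 1.71, -1.16, 0.99, 0.31]
1 -35 0.03 0.15 [0.59, 0.36, 1.66, -1.1, 1.03, 0.2]
1 -35 0.03 0.2 [0.59, 0.31, 1.6, -1.04, 1.09, 0.08]
1 -35 0.03 0.25 [0.59, 0.27, 1.52, -0.99, 1.15, -0.03]
1 -20 0 0.15 [0.6, 0.26, 1.81, -1.17, 0.81, 0.13]
1 -20 0 0.2 [0.6, 0.2, 1.74, -1.07, 0.86, -0.02]
1 -20 0 0.25 [0.6, 0.15, 1.66, -0.98, 0.93, -0.16]
1 -20 0.03 0.15 [0.55, 0.28, 1.78, -1.17, 0.77, 0.1]
1 -20 0.03 0.2 [0.55, 0.22, 1.71, -1.06, 0.82, -0.06]
1 -20 0.03 0.25 [0.55, 0.18, 1.63, -0.97, 0.89, -0.2]
1 -5 0 0.2 [0.52, 0.1, 1.85, -1.03, 0.58, -0.24]
1 -5 0 0.25 [0.52, 0.06, 1.77, -0.88, 0.65, -0.43]
1 -5 0.03 0.15 [0.48, 0.21, 1.87, -1.22, 0.49, -0.05]
1 -5 0.03 0.2 [0.48, 0.15, 1.8, -1.01, 0.55, -0.29]
1 -5 0.03 0.25 [0.48, 0.1, 1.72, -0.85, 0.63, -0.47]
1 10 0 0.15 [0.41, 0.1, 2.0, -1.13, 0.21, -0.32]
1 10 0 0.2 [0.41, 0.03, 1.93, -0.69, 0.3, -0.77]
1 10 0 0.25 [0.41,
[... 6397 characters left out ...]
.25 [0.59, 0.67, 0.92, -0.83, 2.1, -2.7]
-1 -95 0.03 0.11 [0.55, 0.71, 1.21, -0.75, 1.84, -2.47]
-1 -95 0.03 0.15 [0.55, 0.67, 1.17, -0.77, 1.9, -2.52]
-1 -95 0.03 0.2 [0.55, 0.63, 1.1, -0.79, 1.97, -2.6]
-1 -95 0.03 0.25 [0.55, 0.61, 1.01, -0.83, 2.05, -2.69]
-1 -150 0 0.11 [0.38, 0.91, 0.85, -0.17, 2.34, -1.77]
-1 -150 0 0.15 [0.38, 0.88, 0.79, -0.18, 2.42, -1.79]
-1 -150 0 0.2 [0.38, 0.86, 0.71, -0.21, 2.52, -1.83]
-1 -150 0 0.25 [0.38, 0.85, 0.59, -0.25, 2.64, -1.88]
-1 -150 0.03 0.11 [0.37, 0.83, 0.99, -0.16, 2.27, -1.76]
-1 -150 0.03 0.15 [0.37, 0.8, 0.94, -0.18, 2.35, -1.78]
-1 -150 0.03 0.2 [0.37, 0.77, 0.87, -0.2, 2.45, -1.81]
-1 -150 0.03 0.25 [0.37, 0.75, 0.77, -0.23, 2.56, -1.85]
```

Tipping with the tote yawed to −95° (open end toward +y) is well conditioned and lined up with the bin, so I'll use that.

```bash
cat >> h.py <<'E'
SG=1; BY=np.radians(-95)
def tip_pose(deg,lx=.03,lz=.12):
    th=np.radians(deg); r=lx+.1*np.cos(th)
    return tpose([B[0]+r*np.cos(BY),B[1]+r*np.sin(BY),lz+.1*np.sin(th)],BY,th)
def go(po,v): return env.movel(po[0],v,frame=po[1])
E
python3 - <<'E'
from h import *
P,q=tpose([*T,.003],TY,0)
env.reach([P[0],P[1],.14],q)
env.movel(P,.12,guard=12)
env.close_gripper(100); s=monitor.sense(); print(s['finger_gap'],s['contact_force'])
go(tpose([*T,.05],TY,0),.06); env.hold(.3); s=monitor.sense(); print(s['finger_gap'],s['contact_force'])
go(tpose([*T,.17],TY,0),.12)
f=snap('scene','o.png')
lv=tip_pose(0,.03,.17)
go(lv,.11); s=monitor.sense(); print(s['finger_gap'],s['contact_force'],s['clock'],s['joints'])
snap('scene','o2.png')
cv2.imwrite('pics/o3.png',cv2.resize(np.hstack([cv2.imread('pics/o.png')[60:420,180:580],cv2.imread('pics/o2.png')[60:420,180:580]]),None,fx=1,fy=1))
E
```

```text
0.12321373726353894 [-1.75238949  0.93582778  5.53208256]
0.12034096054800873 [-1.08940067  0.65211855 -5.40051988]
0.12038942259865039 [ 0.13477657 -0.14086528 -4.16682706] 66.5667 [ 8.01589509e-02  2.47325792e-01  1.63678304e+00 -5.84792080e-05
  1.25759377e+00  1.67081001e-01]
```

View pics/o3.png

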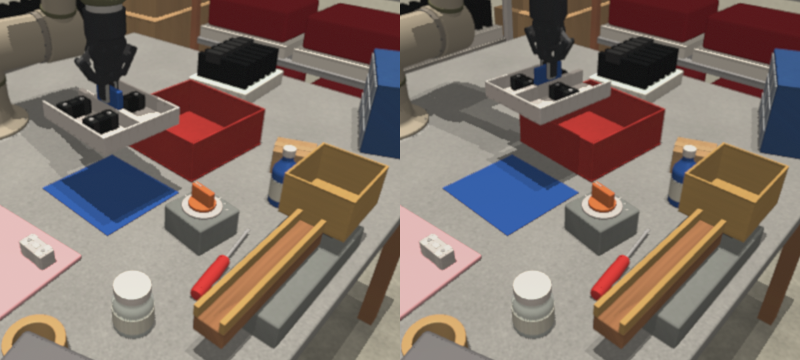

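The tote is held level with all three rejects inside, and its open end faces +y over the bin. Tipping now.

```bash
python3 - <<'E'
from h import *
for d,v in ((20,.1),(38,.1),(50,.06),(58,.05)):
    go(tip_pose(d),v); s=monitor.sense(); print(d,round(s['clock'],2),np.round(s['contact_force'],1),round(s['finger_gap'],3))
env.hold(.5); print(np.round(monitor.sense()['contact_force'],1),np.round(monitor.sense()['joints'],2))
snap('scene','p.png');snap('top','p2.png')
cv2.imwrite('pics/p3.png',np.hstack([cv2.imread('pics/p.png')[60:420,180:580],cv2.resize(cv2.imread('pics/p2.png')[210:370,130:290],(360,360))]))
E
```

```text
20 67.12 [-0.   0.5 -5.2] 0.126
38 67.58 [ 0.2 -0.6 -4.4] 0.122
50 68.08 [ 0.2 -0.2 -2.7] 0.123
58 68.52 [-0.  -1.1 -2.3] 0.123
[ 0.2 -0.6 -2.1] [ 0.57  0.73  1.17 -0.79  1.89  0.66]
```

View pics/p3.png

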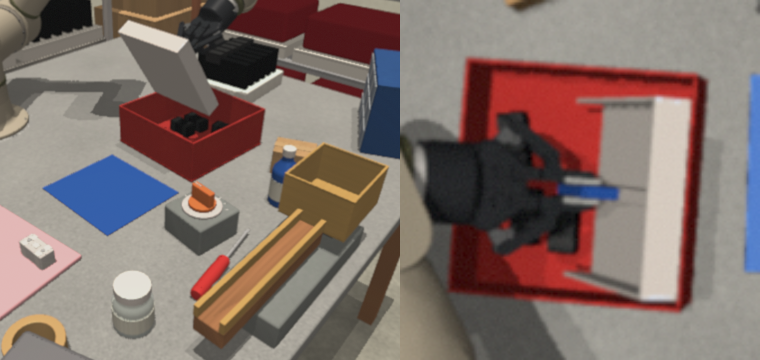

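The rejects have slid out into the bin; the tote is empty and the force on the tool has dropped. Now I'll take the tote back to the mat.

```bash
python3 - <<'E'
from h import *
M=[.478,.011]; my=np.radians(-3)
go(tip_pose(30,.03,.16),.1); go(tip_pose(0,.03,.18),.1)
go(tpose([*M,.17],my,0),.15); go(tpose([*M,.02],my,0),.12)
P,q=tpose([*M,-.001],my,0)
print(env.movel(P,.03,guard=6),monitor.sense()['position'],P)
env.release(); env.movel([P[0],P[1],.16],.2)
env.reach([*K,.2],down(np.radians(81.5))); print(monitor.sense()['clock'],monitor.sense()['joints'])
snap('top','r.png')
cv2.imwrite('pics/r1.png',cv2.resize(cv2.imread('pics/r.png')[150:370,140:380],None,fx=2.7,fy=2.7))
E
```

```text
True [0.47783603 0.01102349 0.01959803] [0.478  0.011  0.0153]
76.6333 [-1.15630060e-01  7.46421181e-01  8.35412550e-01 -1.05859346e-04
  1.56150121e+00 -1.53818736e+00]
```

View pics/r1.png

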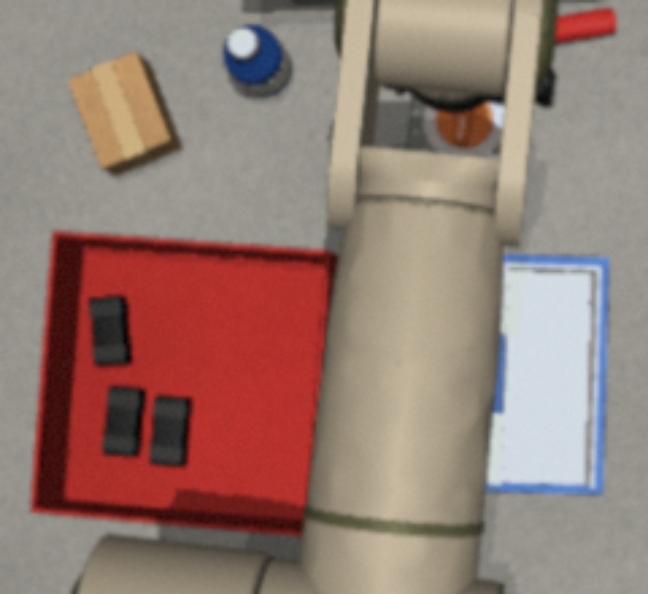

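All three rejects are in the bin and the tote is centred on its mat. Now I'll turn the knob fully clockwise.

```bash
python3 - <<'E'
from h import *
K=np.array([.7065,.036])
env.movel([*K,.16],.2); print(env.movel([*K,.098-D],.1,guard=8))
env.close_gripper(50); s=monitor.sense(); print(s['finger_gap'],s['contact_force'],s['position'])
j=np.array(s['joints'])
for d in (30,60,90,115,130,136,140,144,148):
    t=j.copy(); t[5]+=np.radians(d); env.set_joints(t)
    s=monitor.sense(); print(d,np.round(s['ft_torque'],2),np.round(s['contact_force'],1),round(s['joints'][5]-j[5],3))
    if d>125 and abs(s['ft_torque'][2])>1: break
env.hold(.3)
env.release(); env.movel([*K,.16],.2)
env.reach([.25,-.3,.3],down(0))
snap('top','s.png'); a=cv2.imread('pics/s.png'); print(monitor.sense()['clock'])
cv2.imwrite('pics/s1.png',np.hstack([cv2.resize(a[160:230,280:345],(360,388)),cv2.resize(a[160:360,140:365],(437,388))]))
E
```

```text
False
0.15047737061980646 [-0.46589736  2.4038922   1.7946577 ] [0.70657613 0.03634583 0.05451682]
30 [ 0.12  0.16 -0.05] [0.6 0.6 1.7] 0.521
60 [ 0.11  0.31 -0.1 ] [-1.7  1.   2. ] 1.043
90 [ 0.13  0.52 -0.  ] [-2.5  1.9  1.9] 1.567
115 [ 0.11  0.7  -0.06] [-4.3  0.3  2.1] 2.002
130 [ 0.16  0.78 -0.03] [-3.6  0.9  4.1] 2.263
136 [ 0.28  0.9  -0.06] [-5.1  0.3  4.2] 2.367
140 [0.15 0.84 1.07] [-4.5  0.8  3.6] 2.435
85.7667
```

View pics/s1.png

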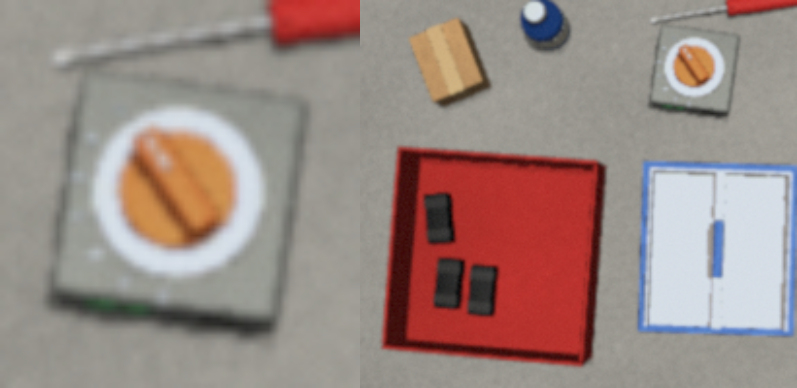

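The knob is at its clockwise stop: the stop torque came on and the pointer is upper left at (150,145). The tote is centred on its mat, and the three rejects are in the bin.

```bash
python3 -c "
from h import *
print(job.hand_in())"
```

```text
the job is handed in; nothing more can be done
None
```

The job is done and handed in at about 86 s, though hand-in gave no verdict: all three rejects are in the bin, the empty tote stands on its mat, the knob is at its clockwise stop, and the good block was still in place on the foam when last pictured.

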